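# Clamp a filter cassette in its holder with the torque-limiting knob

### The job

Fit the white filter cassette into its steel holder: lower it gently over the two guide rods until it lies flat on the seat, then swing the clamp arm over it as far as its stop. Turn the round knob on the arm clockwise until its torque limiter slips and clicks, stop within two clicks, and leave the cassette clamped with everything else on the bench where it was.

Things in the scene. Friction and masses are not known exactly. Their poses are not given: they have to be found in the camera images.
- holder: filter cassette holder, a fixed stainless block 88 (x) x 166 mm (y) with three capped pipe stubs at its -x side; its top, the seat, is 30 mm above the worktop. Origin on the worktop under the seat's centre, z up, y towards the pivot post (block from y -65 to +101, stubs to x -69 mm). Two 10 mm round-topped guide rods stand on the seat at y -47 and +47 mm, to 52 mm above the worktop
- nest (a point): centre of the seat, on its surface, midway between the guide rods; same axes as the holder. The seated cassette's origin lies here
- pivot (a point): on the vertical axis of the clamp arm, 78 mm from the nest along the holder's y, at mid height of the arm (75 mm above the worktop)
- clamp_arm (a joint): angle of the clamp arm (rad): 0 against its stop, over the nest, pointing along the holder's -y; grows as it opens, anticlockwise from above (1.6 to 2.2 at the start, 2.4 at most). Its stiff hinge needs about 0.12 N m and stays where it is left
- nose (a point): middle of the arm's free end, 116 mm from the pivot axis, at mid height: here the arm is a plain steel bar 22 mm wide, 18 mm tall (66 to 84 mm above the worktop), ending 128 mm from the axis; for pushing or pinching. The knob stands on the arm 78 mm from the axis, over the nest when the arm is at its stop
- foot: pressure foot, a 32 mm steel disc under the arm below the knob; origin at the centre of its underside. It does not turn; the screw drives it down (clockwise from above) or up, 3 mm a radian; 1.5 to 4 mm above a seated cassette at the start
- collar: steel collar (39 mm wide, 5.5 mm tall) of the screw, on the arm under the knob; origin on the screw's axis at the arm's top, 84 mm above the worktop, z up; a black line lies along its x axis. It turns with the screw, with some 0.32 N m of drag
- knob_grip (a point): on the axis of the torque-limiting knob, 106.5 mm above the worktop, where to grip it. Knob: black, round, ribbed, 41 mm across, from 90.5 to 117.5 mm above the worktop; it stays at that height. It turns the collar through a clutch that slips at about 0.6 N m (grip it with 30 N or more); slipping, the torque falls and rises at each click, 20 clicks a turn (18 degrees each)
- knob_mark (a point): foot of the white line on the knob's side, 19.5 mm from the axis. At the start it is in line with the collar's black line and stays so while the knob drives the screw; each click takes it 18 degrees further clockwise past that line
- cassette: loose white filter cassette, a flat block 56 (x) x 104 (y) x 18 mm (z), about 0.25 kg, with a notch 13 mm wide and 11.5 mm deep, open above and below, in the middle of each 56 mm end, for the guide rods (1.5 mm of play all round). Origin at the centre of its underside; either end may face the pivot
- kit_carton: bystander: small blue and white carton 52 x 76 x 42 mm; origin at the centre of its underside
- culture_tub: bystander: small plastic jar with a yellow lid, 68 mm wide, 74 mm tall; origin at the centre of its underside
- petri_dish: bystander: petri dish, 62 mm wide, 14 mm tall; origin at the centre of its underside
- timer: bystander: pocket timer lying flat, 68 x 60 x 15 mm; origin at the centre of its underside
- buffer_bottle: bystander: glass bottle 88 mm wide, 185 mm tall; origin at the centre of its underside
There are look-alikes about, which are no part of the job. Of the things that look like the cassette, take the one that is farthest from the robot's base at the start.

How it is judged:
On the way, in this order (a step that is already met when the one before it is completed fails the run):
1. the cassette lies flat on the seat between the rods, let go, with the arm still open (horizontal distance between cassette and nest below 0.003 m and z of cassette in the frame of nest below 0.0015 m and angle between the y axis of cassette and the y axis of nest, either way round below 0.06 rad and angle between cassette's own z axis and vertical below 0.04 rad and contact force between the fingers and cassette below 0.1 N and value of joint clamp_arm above 1 rad), for 0.2 s.
2. the clamp arm is over the cassette, against its stop (horizontal distance between cassette and nest below 0.003 m and z of cassette in the frame of nest below 0.0015 m and angle between the y axis of cassette and the y axis of nest, either way round below 0.06 rad and angle between cassette's own z axis and vertical below 0.04 rad and value of joint clamp_arm below 0.05 rad), for 0.2 s.
3. the foot is pressed on the cassette and the knob has slipped (contact force between foot and cassette above 50 N and y of knob_mark in the frame of collar below -0.0022 m), for 0.1 s.
At the end, for the whole second after the job is handed in: Cassette within 3 mm of the nest's centre, flat on the seat, in line; arm at its stop (under 0.05 rad); the foot presses the cassette with over 50 N; the knob has slipped a third of a click to two clicks past the collar's line; released, at rest (all of step 2 and all of step 3 and linear speed of cassette below 0.01 m/s); the robot touches nothing.
It fails at once if the knob is turned on for more than two clicks (y of knob_mark in the frame of collar below -0.0126 m).
It fails at once if the cassette is forced against the holder (over 40 N) by anything but the foot (contact force between cassette and holder above 40 N and contact force between foot and cassette below 2 N).
It fails at once if a bystander is moved by more than 2 cm (distance of any of kit_carton, culture_tub, petri_dish, timer, buffer_bottle from where it was at the start of the episode above 0.02 m).
It also fails if it takes over 67 s, if anything falls off the work surface, if the arm or the gripper's body presses on something with over 40 N, if the wrist force passes 120 N, or if a joint passes its speed limit or range.

### The arm

A 6-joint arm with a two-finger parallel gripper is mounted at the origin on a cart in front of the work surface, level with it; the furniture and walls round the work are solid. World frame = base frame: x ahead of the robot, y to its left, z up, the work surface at z = 0. Lengths are in m, angles in rad, forces in N, time in s.
With the tool pointing down it reaches from about 0.225 to 0.725 m from the base axis. Payload 3.1 kg.
Tool frame: the origin (TCP) lies at the very end of the fingers, on their centre line; the grasp point (between the pads) lies 19 mm behind it; z points along the fingers, y is the line along which they close (so a half turn about z gives the same grasp; the last joint's range is limited). The gripper opens to 85 mm and grips with 20 to 120 N. Pads are 22 mm wide; open, the fingers measure 114 mm over their backs; the gripper's body (76 mm by 85 mm) begins 54 mm behind the grasp point. The pads swing forward as they close: fully open they stand 13 mm farther back than shut.
Start: joints at [1.102, 0.048, 0.099, 1.622, 0, 1.443], TCP at [0.175, 0.495, 0.231] pointing down, gripper open.
Joint ranges: [-2.91, 2.91], [-0.99, 1.94], [-1.21, 1.42], [-2.12, 2.29], [-1.49, 1.47], [-3.14, 3.14]. Speed limits (rad/s): [2.79, 2.79, 3.14, 3.14, 3.14, 3.14].

### API

Orientations are given as a rotation vector (axis times angle).
In Python, from rig import * gives the robot as it stands. The module is installed in compiled form; this text tells all that it offers.
- The arm moves only by the tool step_arm, never from a script. Its argument "motion" is a list of rows, each a list of 3 entries, a list of its own where there are three numbers: the closure, from -1 (fully open) to 1 (shut), then the shift along the world's x, y, z scaled (see below), then the turn about the world's z scaled (see below). In form: [[hand, [tx, ty, tz], spin], ...]. A call has 1 to 12 rows; each row shifts and turns the commanded pose from where the row before left it; what a row does not reach is not made up. The controller multiplies each number of a shift by 0.025 m and each number of a turn by 6 degrees. A row lasts 1/8 s, in which the tool goes at most 62.5 mm and 10.7 degrees, less where a joint would pass 70% of its speed; a pose out of reach is approached as far as the arm can. A call with a number of a shift or a turn outside -1 to 1 is refused whole. A call with a gripper value outside its range is refused whole. The fingers move at their own pace and stop on an object; "force" is the grip in N (left out, the last holds). Time passes only in rows, so rows that do not move let the fingers close. It gives the time, the measured TCP pose, the force, the opening and the grip force at its end, in the units of the state.
- get_state(): the state, without advancing time (a new reading comes with each control period).
- get_image(name): name is "side" or "top" or "wrist"; returns the picture (384x512x3 uint8, blue, green, red); there is no depth.
- calibration(name): a dict with "K" (3x3 intrinsics, pixels), "rvec" (rotation vector, rad) and "tvec" (3), from world to camera coordinates, as OpenCV has them. Camera axes: x right, y down, z forward; pixel columns grow to the right and rows downward; lengths in m; the calibration is good to about 2 mm. The wrist camera is an equidistant fisheye: a pixel r from the principal point sees the ray r / f radians off the axis. A picture is of the moment at which its call begins: read the wrist's pose just before it. calibration takes no time and is no camera call; for the wrist camera it gives the pose at the moment of the call.
- hand_in(): hands the job in; it is judged then, once.
Trained networks look in the newest picture that a camera, given by its name, has taken for a name from the list of things; names that differ only in an ending like _2 or _b are one class to them, and where a whole thing is asked for, a point or a joint stands for the part that bears it (a point fixed in the world has none). Each returns a list of dicts, best first, with "confidence" (0 to 1); they miss things now and then, are a little off and sometimes report something else, mostly with a low value. They report only what shows in the picture. A call takes as long as a camera call. They do not tell look-alikes from the thing itself.
- cut_out(camera, target): "mask" (384x512 bool, what is visible of it).
- pinpoint(camera, target): "position" ([x, y, z] in m, in world coordinates, good to about 4 mm: a listed point, or the origin of a listed thing).
The state is a dict: "time_s": time; "joints": joint angles; "qd": joint speeds; "tau": joint torques, N m; "ee_pos": TCP position; "orientation": TCP orientation; "ft_force": force on the tool from outside, world axes, zero at the start; "ft_torque": the same for the moment, N m; "grip_width": finger opening in m; "finger_force": force on a finger pad.
Only numpy, scipy, OpenCV 4.12 (cv2) and the standard library are available. Lean on these libraries where they do the work, as an engineer would, in place of code of your own. Each camera call takes 0.05 s, during which the arm holds its last target. There are 200 camera calls.

## Working session

There is one attempt and no reset: what is moved stays moved. The work goes in short steps, Python scripts to look and compute and a tool call to move; the robot and the scene stay as the last step left them, time stands still between calls to the robot, and variables do not carry over. Pictures are saved under pics/ and viewed, at most 10 in all, crops included, and the job is handed in when it is done.

Besides the shell and the picture viewer there is one more tool, called after "Request:" by a JSON object that holds its "op" and its "data". step_arm: Moves the arm, as the interface text tells. Its arguments: {"type":"object","properties":{"motion":{"type":"array"},"force":{"type":"number"}},"required":["motion"]}

```bash
mkdir -p pics; cat > h.py <<'E'
from rig import *
import numpy as np, cv2
def pp(cam,names,n=4):
    for t in names:
        for d in pinpoint(cam,t)[:n]:
            p=np.array(d["position"]); print(cam,t,round(d["confidence"],2),p.round(4),px(cam,p))
def px(cam,p):
    c=calibration(cam); K=np.array(c["K"])
    if cam=="wrist": return None
    q,_=cv2.projectPoints(np.array([p],float),np.array(c["rvec"],float),np.array(c["tvec"],float),K,None)
    return q.ravel().round(0)
def ray(cam,uv,z):
    c=calibration(cam);K=np.array(c["K"]);R=cv2.Rodrigues(np.array(c["rvec"],float))[0];t=np.array(c["tvec"],float).ravel()
    x=(uv[0]-K[0,2])/K[0,0];y=(uv[1]-K[1,2])/K[1,1]
    if cam=="wrist":
        r=np.hypot(x,y);d=np.array([np.sin(r)*x/r,np.sin(r)*y/r,np.cos(r)])
    else: d=np.array([x,y,1.])
    o=-R.T@t; d=R.T@d
    return o+d*(z-o[2])/d[2]
E
python3 - <<'E'
from h import *
a=get_image("top");b=get_image("side")
cv2.imwrite("pics/a.png",np.hstack([a,b])[:, :] if 0 else cv2.resize(a,(800,600)))
cv2.imwrite("pics/b.png",cv2.resize(b,(800,600)))
for c in("top","side"):
    pp(c,["cassette","nest","pivot","nose","knob_grip","holder","knob_mark","collar"])
pp("top",["kit_carton","culture_tub","petri_dish","timer","buffer_bottle"])
s=get_state();print(s)
E
```

```text
top cassette 0.63 [ 0.3315  0.114  -0.0007] [212. 280.]
top cassette 0.56 [ 0.584  -0.2395  0.0007] [344. 182.]
top pivot 0.92 [0.5035 0.0611 0.0702] [230. 210.]
top nose 0.96 [0.6185 0.0409 0.0737] [238. 164.]
top knob_grip 0.69 [0.5783 0.0497 0.1074] [234. 177.]
top holder 0.77 [ 0.4848 -0.0129  0.0015] [260. 220.]
top collar 0.62 [0.5824 0.0515 0.0829] [234. 177.]
side cassette 0.8 [ 0.3282  0.1109 -0.0006] [339. 257.]
side cassette 0.79 [ 0.5793 -0.2425 -0.0013] [243. 165.]
side nest 0.68 [ 0.4853 -0.0175  0.0325] [271. 206.]
side pivot 0.96 [0.5026 0.0608 0.0767] [262. 213.]
side pivot 0.18 [ 0.6467 -0.0778 -0.0037] [211. 199.]
side nose 0.51 [0.578  0.045  0.0487] [230. 216.]
side knob_grip 0.7 [0.581  0.0528 0.1019] [227. 200.]
side knob_grip 0.19 [0.5781 0.0438 0.0502] [230. 215.]
side holder 0.77 [ 0.4855 -0.0173 -0.0008] [271. 216.]
side knob_mark 0.58 [0.5822 0.0305 0.0918] [228. 197.]
side collar 0.9 [0.5783 0.051  0.0817] [228. 207.]
side collar 0.26 [ 0.3482 -0.1403  0.0015] [324. 188.]
top culture_tub 0.86 [ 0.6437 -0.0744  0.0041] [282. 161.]
top petri_dish 0.62 [ 0.3458 -0.1398  0.0026] [310. 273.]
top timer 0.79 [ 0.3802  0.272  -0.0031] [151. 261.]
top buffer_bottle 0.68 [ 0.7507  0.197  -0.0024] [183. 125.]
{'time_s': 1.15, 'joints': array([ 1.10218594e+00,  4.80231475e-02,  9.91790154e-02,  1.62198444e+00,
       -1.17067239e-05,  1.44296791e+00]), 'qd': array([ 0.00093444, -0.0005864 , -0.00060839, -0.0012709 ,  0.00265552,
       -0.00076014]), 'tau': array([-2.61157893e-04, -3.38652098e+01,  3.20165956e+01,  1.24694998e-03,
       -2.12522855e-04, -3.08188930e-06]), 'ee_pos': array([0.1754931 , 0.49479068, 0.23128897]), 'orientation': array([ 5.32712308e-01,  3.09609612e+00, -5.38138262e-05]), 'ft_force': array([-0.64204258,  0.52160236, -0.17593631]), 'ft_torque': array([ 0.00585534, -0.00114589,  0.02081224]), 'finger_force': 0.0, 'grip_width': 0.08549278762185905}
```

View pics/a.png

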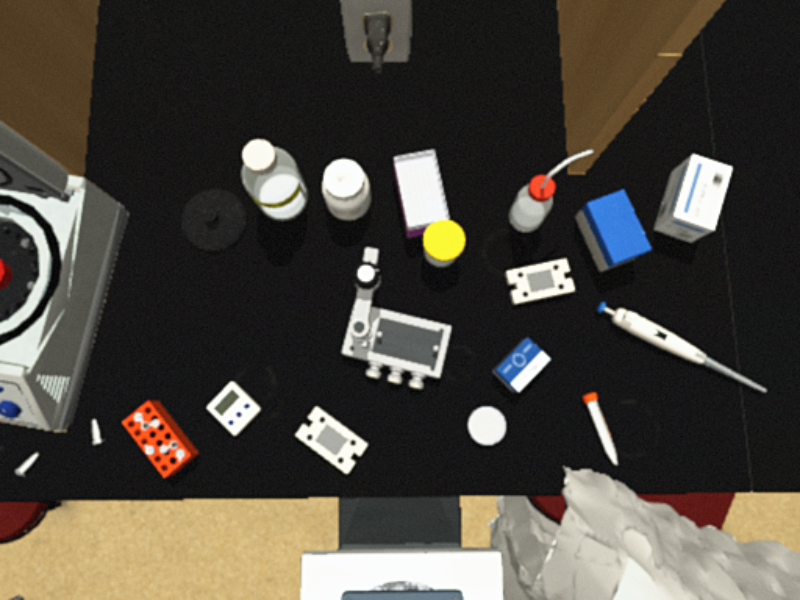

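View pics/b.png

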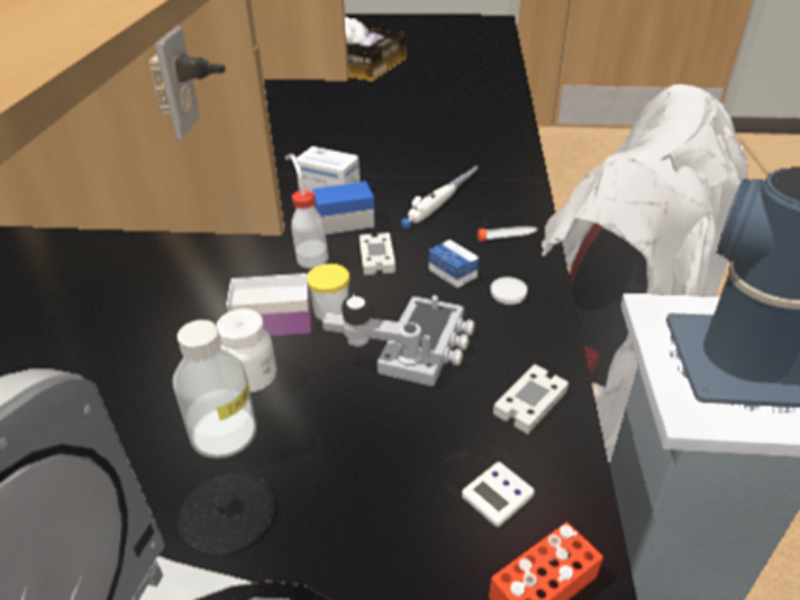

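In the top view (800x600 px) there are two look-alikes: one at (332,440), world (0.33, 0.11), and one at (541,281), world (0.58, -0.24). The second is 0.63 m from the base against 0.35 m, so it is the one meant. The holder is at (405,340), and the arm at (368,270) is open about 1.6 rad. I'll confirm in a crop and measure the yaws.

```bash
python3 - <<'E'
from h import *
a=get_image("top");b=get_image("side")
ca=a[120:250,210:440];cb=b[90:260,170:370]
cv2.imwrite("pics/c.png",np.hstack([cv2.resize(ca,None,fx=2,fy=2,interpolation=2),cv2.resize(cb,None,fx=1.5,fy=1.5,interpolation=2)[:260]])[:, :800])
for cam in("top","side"):
  for t,z in(("cassette",.012),("holder",.03)):
    for d in cut_out(cam,t)[:3]:
        m=d["mask"];cs,_=cv2.findContours(m.astype(np.uint8),0,1);c=max(cs,key=cv2.contourArea).reshape(-1,2)
        w=np.array([ray(cam,p,z)[:2] for p in c]);r=cv2.minAreaRect((w*1000).astype(np.float32))
        box=cv2.boxPoints(r);e=max([box[1]-box[0],box[2]-box[1]],key=np.linalg.norm)
        print(cam,t,round(d["confidence"],2),np.round(r[0],1),np.round(r[1],1),"long axis yaw",round(np.degrees(np.arctan2(e[1],e[0]))%180,1))
pp("top",["cassette","nest","pivot","nose","knob_grip"])
k=512/800
print("redbottle base side",[ray("side",(u*k,v*k),0).round(3) for u,v in((311,266),(296,255),(327,255))])
print("redbottle cap top-view at z .12",ray("top",(542*k,188*k),.12).round(3), "side cap px", px("side",[*ray("top",(542*k,188*k),.12)])/k,px("side",[*ray("top",(542*k,188*k),.16)])/k)
E
```

```text
Traceback (most recent call last):
ValueError: all the input array dimensions except for the concatenation axis must match exactly, but along dimension 0, the array at index 0 has size 260 and the array at index 1 has size 255
```

```bash
python3 - <<'E'
from h import *
a=get_image("top");b=get_image("side")
ca=a[120:250,210:440];cb=b[90:260,170:370]
cv2.imwrite("pics/c.png",np.hstack([cv2.resize(ca,(460,260),interpolation=2),cv2.resize(cb,(306,260),interpolation=2)]))
for cam in("top","side"):
  for t,z in(("cassette",.012),("holder",.03)):
    for d in cut_out(cam,t)[:3]:
        m=d["mask"];cs,_=cv2.findContours(m.astype(np.uint8),0,1);c=max(cs,key=cv2.contourArea).reshape(-1,2)
        w=np.array([ray(cam,p,z)[:2] for p in c]);r=cv2.minAreaRect((w*1000).astype(np.float32))
        box=cv2.boxPoints(r);e=max([box[1]-box[0],box[2]-box[1]],key=np.linalg.norm)
        print(cam,t,round(d["confidence"],2),np.round(r[0],1),np.round(r[1],1),"long axis yaw",round(np.degrees(np.arctan2(e[1],e[0]))%180,1))
pp("top",["cassette","nest","pivot","nose","knob_grip"])
k=512/800
print("redbottle base side",[ray("side",(u*k,v*k),0).round(3) for u,v in((311,266),(296,255),(327,255))])
print("redbottle cap top-view at z .12",ray("top",(542*k,188*k),.12).round(3), "side cap px", px("side",[*ray("top",(542*k,188*k),.12)])/k,px("side",[*ray("top",(542*k,188*k),.16)])/k)
E
```

```text
top cassette 0.93 [ 588.4 -241. ] [ 58.6 108.3] long axis yaw 101.2
top cassette 0.82 [331.1 110.4] [106.2  63.5] long axis yaw 53.3
top cassette 0.55 [602.4  53.4] [49.9 49.3] long axis yaw 44.0
top holder 0.78 [5.272e+02 2.000e-01] [179.2 211.3] long axis yaw 166.2
side cassette 0.81 [ 585.1 -240.8] [ 58.9 128.9] long axis yaw 101.5
side cassette 0.69 [327.1 111.3] [117.6  65.2] long axis yaw 54.2
side holder 0.86 [523.1  -4.7] [190.9 228.1] long axis yaw 153.6
side holder 0.7 [ 446.1 -193.8] [ 90.1 117.4] long axis yaw 133.8
top cassette 0.81 [ 0.331   0.1109 -0.0023] [213. 280.]
top cassette 0.56 [ 0.5804 -0.2383  0.0012] [344. 183.]
top cassette 0.35 [ 0.4451 -0.1953  0.0019] [330. 234.]
top nest 0.61 [ 0.4819 -0.0145  0.0286] [261. 220.]
top pivot 0.58 [0.5007 0.0599 0.0742] [231. 211.]
top nose 0.65 [0.6197 0.041  0.0774] [238. 163.]
top knob_grip 0.55 [0.5768 0.0503 0.1042] [234. 178.]
redbottle base side [array([ 0.702, -0.203,  0.   ]), array([ 0.737, -0.237,  0.   ]), array([ 0.679, -0.241,  0.   ])]
redbottle cap top-view at z .12 [ 0.711 -0.225  0.12 ] side cap px [301.5625 201.5625] [306.25  184.375]
```

View pics/c.png

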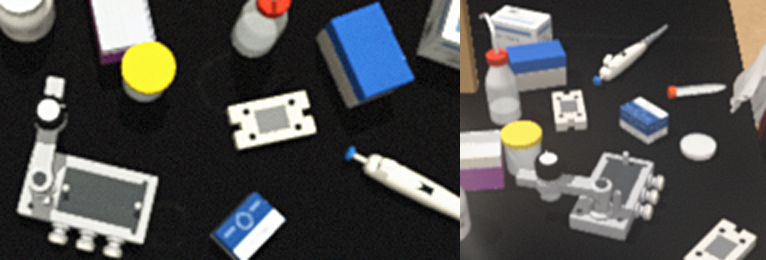

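The crop confirms it: the cassette at crop (272,120) is white with a notch in each end, centre about (0.584, -0.240), long axis yaw about 101°. The holder's y axis is at about 77°, and the red-capped bottle near it stands clear at x of at least 0.675. Moving over it.

Request:
{"op": "step_arm", "data": {"motion": [[-1, [0.545, -0.98, 0], -0.33], [-1, [0.545, -0.98, 0], -0.33], [-1, [0.545, -0.98, 0], -0.33], [-1, [0.545, -0.98, 0], -0.33], [-1, [0.545, -0.98, 0], -0.33], [-1, [0.545, -0.98, 0], -0.33], [-1, [0.545, -0.98, 0], -0.33], [-1, [0.545, -0.98, 0], -0.33], [-1, [0.545, -0.98, 0], -0.33], [-1, [0.545, -0.98, 0], -0.33], [-1, [0.545, -0.98, 0], -0.33], [-1, [0.545, -0.98, 0], -0.33]], "force": 40}}

```text
time_s: 3.3
ee_pos: [0.3394, 0.2, 0.2315]
orientation: [1.16, 2.919, 0.001]
ft_force: [-0.1, -0.6, -0.5]
grip_width: 0.0855
finger_force: 0.0
```

Request:
{"op": "step_arm", "data": {"motion": [[-1, [0.545, -0.98, 0], -0.33], [-1, [0.545, -0.98, 0], -0.33], [-1, [0.545, -0.98, 0], -0.33], [-1, [0.545, -0.98, 0], -0.33], [-1, [0.545, -0.98, 0], -0.33], [-1, [0.545, -0.98, 0], -0.33], [-1, [0.545, -0.98, 0], -0.33], [-1, [0.545, -0.98, 0], -0.33], [-1, [0.545, -0.98, 0], -0.33], [-1, [0.545, -0.98, 0], -0.33], [-1, [0.545, -0.98, 0], -0.33], [-1, [0.545, -0.98, 0], -0.33]]}}

```text
time_s: 4.8
ee_pos: [0.5029, -0.0941, 0.2314]
orientation: [1.737, 2.618, 0.0]
ft_force: [0.1, -0.1, -0.6]
grip_width: 0.0854
finger_force: 0.0
```

```bash
cat >> h.py <<'E'
from scipy.spatial.transform import Rotation as Ro
def st():
    s=get_state(); y=Ro.from_rotvec(s["orientation"]).as_matrix()[:,1]
    print("t",s["time_s"],"tcp",s["ee_pos"].round(4),"yawY",np.degrees(np.arctan2(y[1],y[0])).round(2),"j6",s["joints"][5].round(3),"F",s["ft_force"].round(1),"T",s["ft_torque"].round(3),"w",round(s["grip_width"],4),"ff",round(float(np.max(s["finger_force"])),1))
E
python3 - <<'E'
from h import *
st();get_image("wrist")
pp("wrist",["nest","pivot","nose","cassette","knob_grip","holder"],3)
for d in cut_out("wrist","holder")[:1]: print(d["mask"].sum())
E
```

```text
t 4.8 tcp [ 0.5029 -0.0941  0.2314] yawY 22.88 j6 0.855 F [ 0.1 -0.1 -0.6] T [ 0.016 -0.012  0.007] w 0.0854 ff 0.0
wrist nest 0.89 [ 0.4823 -0.0134  0.0334] None
wrist pivot 0.95 [0.5072 0.0626 0.0781] None
wrist nose 0.76 [0.6195 0.0426 0.0731] None
wrist knob_grip 0.31 [ 0.4828 -0.0154  0.0013] None
wrist holder 0.86 [ 0.4808 -0.017  -0.0015] None
15061
```

Request:
{"op": "step_arm", "data": {"motion": [[-1, [0.545, -0.98, 0], -0.33], [-1, [0.545, -0.98, 0], -0.33], [-1, [0.545, -0.98, 0], -0.33], [-1, [0.545, -0.98, 0], -0.33], [-1, [0.545, -0.98, 0], -0.33], [-1, [0.545, -0.98, 0], -0.33], [-1, [0, 0, -1], 0], [-1, [0, 0, -1], 0], [-1, [0, 0, -1], 0], [-1, [0, 0, 0], 0]]}}

```text
time_s: 6.45
ee_pos: [0.5826, -0.2386, 0.1536]
orientation: [-1.992, -2.422, 0.002]
ft_force: [-0.1, 0.3, -0.1]
grip_width: 0.0859
finger_force: 0.0
```

```bash
python3 - <<'E'
from h import *
st();a=get_image("wrist")
pp("wrist",["cassette"],3)
for d in cut_out("wrist","cassette")[:2]:
    m=d["mask"];cs,_=cv2.findContours(m.astype(np.uint8),0,1);c=max(cs,key=cv2.contourArea).reshape(-1,2)
    w=np.array([ray("wrist",p,.018)[:2] for p in c]);r=cv2.minAreaRect((w*1000).astype(np.float32))
    box=cv2.boxPoints(r);e=max([box[1]-box[0],box[2]-box[1]],key=np.linalg.norm)
    print(round(d["confidence"],2),np.round(r[0],1),np.round(r[1],1),round(np.degrees(np.arctan2(e[1],e[0]))%180,1),c.mean(0))
    cv2.drawContours(a,[c.reshape(-1,1,2)],0,(0,0,255),1)
cv2.imwrite("pics/d.png",a)
E
```

```text
t 6.45 tcp [ 0.5826 -0.2386  0.1536] yawY 11.13 j6 0.881 F [-0.1  0.3 -0.1] T [-0.041  0.005  0.042] w 0.0859 ff 0.0
wrist cassette 0.89 [ 5.864e-01 -2.417e-01 -1.000e-04] None
0.62 [ 589.1 -243.9] [ 58.1 107.7] 101.4 [258.24709302 183.02325581]
```

View pics/d.png

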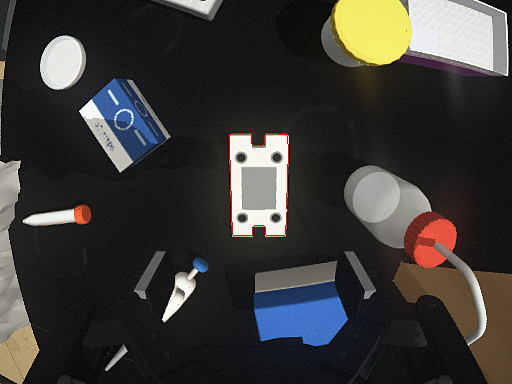

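The wrist view shows the cassette outlined at px (258,183), centre near (0.587, -0.243), yaw 101.4°. The fingers are already aligned with it, so I descend.

Request:
{"op": "step_arm", "data": {"motion": [[-1, [0.18, -0.18, -0.9], 0], [-1, [0, 0, -1], 0], [-1, [0, 0, -1], 0], [-1, [0, 0, -1], 0], [-1, [0, 0, -1], 0], [-1, [0, 0, -0.6], 0], [-1, [0, 0, -0.3], 0], [-1, [0, 0, 0], 0], [-1, [0, 0, 0], 0]]}}

```text
time_s: 7.72
ee_pos: [0.5896, -0.2452, 0.0127]
orientation: [1.995, 2.424, 0.001]
ft_force: [0.1, 0.3, 0.6]
grip_width: 0.0852
finger_force: 0.0
```

```bash
python3 - <<'E'
from h import *
st()
E
```

```text
t 7.725 tcp [ 0.5896 -0.2452  0.0127] yawY 11.07 j6 0.878 F [0.1 0.3 0.6] T [ 0.014 -0.054  0.023] w 0.0852 ff 0.0
```

Request:
{"op": "step_arm", "data": {"motion": [[-1, [-0.08, 0.08, -0.3], 0], [-1, [0, 0, 0], 0], [1, [0, 0, 0], 0], [1, [0, 0, 0], 0], [1, [0, 0, 0], 0], [1, [0, 0, 0], 0], [1, [0, 0, 0], 0], [1, [0, 0, 0], 0]], "force": 40}}

```text
time_s: 8.72
ee_pos: [0.5871, -0.2429, 0.0043]
orientation: [1.996, 2.425, 0.0]
ft_force: [0.6, 0.5, 2.1]
grip_width: 0.0546
finger_force: 45.2
```

```bash
python3 - <<'E'
from h import *
st()
E
```

```text
t 8.725 tcp [ 0.5871 -0.2429  0.0043] yawY 11.07 j6 0.88 F [0.6 0.5 2.1] T [ 0.025 -0.001  0.074] w 0.0546 ff 45.2
```

Request:
{"op": "step_arm", "data": {"motion": [[1, [0, 0, 0.6], 0], [1, [0, 0, 1], 0], [1, [0, 0, 1], 0], [1, [0, 0, 1], 0], [1, [-0.2, 0.5, 1], 0], [1, [-0.6, 0.7, 0.6], -0.6], [1, [-0.8, 0.9, 0], -0.7], [1, [-0.9, 0.9, 0], -0.7], [1, [-0.9, 1, 0], -0.7], [1, [-0.9, 1, 0], -0.7], [1, [-0.6, 1, 0], -0.7], [1, [0, 0, 0], 0]]}}

```text
time_s: 10.22
ee_pos: [0.4624, -0.091, 0.1336]
orientation: [-2.464, -1.946, 0.002]
ft_force: [1.0, -0.5, -3.1]
grip_width: 0.0546
finger_force: 44.7
```

```bash
cat >> h.py <<'E'
def unproj_fit(uvs):pass
def proj_w(P):
    c=calibration("wrist");K=np.array(c["K"]);R=cv2.Rodrigues(np.array(c["rvec"],float))[0]
    q=R@np.array(P,float)+np.array(c["tvec"],float).ravel();th=np.arctan2(np.hypot(q[0],q[1]),q[2]);ph=np.arctan2(q[1],q[0])
    return np.array([K[0,0]*th*np.cos(ph)+K[0,2],K[1,1]*th*np.sin(ph)+K[1,2]]).round(1)
E
python3 - <<'E'
from h import *
st();a=get_image("wrist");cv2.imwrite("pics/e.png",a)
for i in range(3):
    get_image("wrist") if i else 0
    pp("wrist",["nest","pivot","holder","cassette","nose"],1)
for P in ([.483,-.015,.03],[.483+.0105,-.015+.0458,.052],[.483-.0105,-.015-.0458,.052]): print(proj_w(P))
E
```

```text
t 10.225 tcp [ 0.4624 -0.091   0.1336] yawY -13.41 j6 1.468 F [ 1.  -0.5 -3.1] T [-0.016 -0.029 -0.04 ] w 0.0546 ff 44.7
wrist nest 0.91 [ 0.4824 -0.0159  0.0325] None
wrist holder 0.8 [ 0.4793 -0.0168  0.0038] None
wrist cassette 0.95 [ 0.4621 -0.0911  0.1294] None
wrist nose 0.92 [0.6198 0.0423 0.0739] None
wrist nest 0.74 [ 0.4831 -0.0121  0.0303] None
wrist holder 0.55 [ 0.4858 -0.0148 -0.001 ] None
wrist cassette 0.91 [ 0.4658 -0.0944  0.1311] None
wrist nose 0.59 [ 0.4835 -0.0162  0.0353] None
wrist nest 0.79 [ 0.4831 -0.0148  0.0313] None
wrist pivot 0.5 [ 0.4647 -0.0929  0.1269] None
wrist holder 0.76 [ 0.4844 -0.0179  0.0031] None
wrist cassette 0.78 [ 0.4654 -0.0913  0.1296] None
[255.5 100.8]
[254.9  39.9]
[256.2 161.8]
```

View pics/e.png

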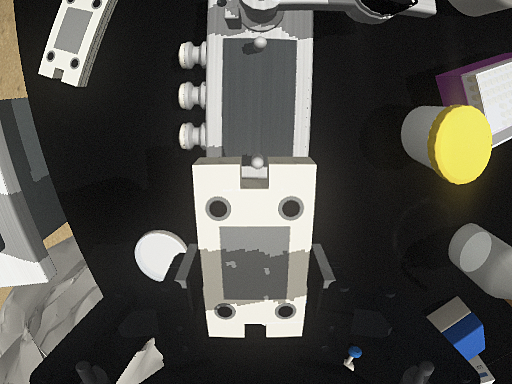

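The cassette is in hand (192–316, 158–337). The rod tips are at (260,42) and (258,162), a few pixels right of my prediction. I'll refine this in an enlarged crop.

```bash
python3 - <<'E'
from h import *
a=cv2.imread("pics/e.png")
A=cv2.resize(a[20:60,230:290],(480,320),interpolation=cv2.INTER_CUBIC)
B=cv2.resize(a[145:200,185:325],(780,306),interpolation=cv2.INTER_CUBIC)  # x5.57
C=cv2.resize(a[315:345,195:315],(780,195),interpolation=cv2.INTER_CUBIC)
A=A[:95+0] if 0 else cv2.resize(a[30:60,230:290],(192,96),interpolation=2)
o=np.zeros((597,780,3),np.uint8);o[:306]=B;o[306:501]=C;o[501:597,:192]=A
cv2.imwrite("pics/f.png",o)
E
```

```text
(no output)
```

View pics/f.png

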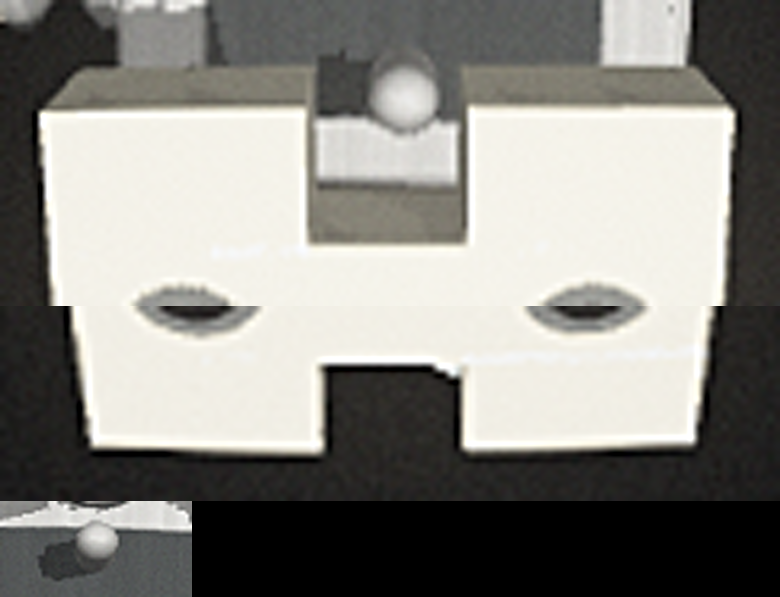

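```bash
python3 - <<'E'
from h import *
st()
z=.0043;zt=get_state()["ee_pos"][2]-.0043+.018
P={k:ray("wrist",v,zt)[:2]*1000 for k,v in dict(fl=(192.2,164.8),fr=(316.9,164.8),nfl=(240.3,188.7),nfr=(268.6,188.7),bl=(209.15,336.2),br=(302.2,336.2),nbl=(244.8,324.2),nbr=(266.2,324.2)).items()}
for k,v in P.items(): print(k,v.round(1))
f=(P["fl"]+P["fr"])/2;b=(P["bl"]+P["br"])/2;nf=(P["nfl"]+P["nfr"])/2;nb=(P["nbl"]+P["nbr"])/2
ang=lambda v:np.degrees(np.arctan2(v[1],v[0])).round(2)
print("len",np.linalg.norm(f-b),"w",np.linalg.norm(P["fr"]-P["fl"]),np.linalg.norm(P["br"]-P["bl"]),"yaw",ang(f-b),ang(nf-nb),np.linalg.norm(nf-nb),ang(P["fr"]-P["fl"]),"ctr",(f+b)/2,(nf+nb)/2)
for zz in(.047,.050):
    r1=ray("wrist",(257.5,162.4),zz)[:2]*1000;r2=ray("wrist",(260.3,42.5),zz)[:2]*1000
    print(zz,"rods",r1,r2,"d",np.linalg.norm(r2-r1),"ctr",(r1+r2)/2,"yaw",ang(r2-r1))
E
```

```text
t 11.125 tcp [ 0.4642 -0.0927  0.1338] yawY -13.52 j6 1.468 F [-0.3 -0.8 -3.5] T [ 0.04   0.019 -0.   ] w 0.0546 ff 44.7
fl [448.1 -35.2]
fr [503.3 -48.4]
nfl [466.7 -51.4]
nfr [479.3 -54.4]
bl [ 424.1 -137.8]
br [ 479.4 -151.2]
nbl [ 448.2 -132. ]
nbr [ 460.4 -134.9]
len 105.4282777742917 w 56.76249012503469 56.87563288205961 yaw 76.87 76.9 82.67902394245232 -13.52 ctr [463.75212468 -93.13904548] [463.63960298 -93.1860633 ]
0.047 rods [473.18013657 -62.54851099] [497.21304271  28.80468925] d 94.46156769227333 ctr [485.19658964 -16.87191087] yaw 75.26
0.05 rods [473.30074638 -61.91275852] [497.02145777  28.25373593] d 93.23448326758411 ctr [485.16110207 -16.82951129] yaw 75.26
```

```bash
cat > m.py <<'E'
from h import *
e=cv2.imread("pics/e.png")
def loc(img,c,r=8,s=12,f=6):
    x,y=map(int,map(round,c));T=cv2.resize(e[y-r:y+r+1,x-r:x+r+1],None,fx=f,fy=f,interpolation=2)
    W=cv2.resize(img[y-s-r:y+s+r+1,x-s-r:x+s+r+1],None,fx=f,fy=f,interpolation=2)
    m=cv2.matchTemplate(W,T,cv2.TM_CCOEFF_NORMED);_,v,_,p=cv2.minMaxLoc(m)
    return np.array(c)+np.array(p)/f-s,round(v,3)
ang=lambda v:np.degrees(np.arctan2(v[1],v[0])).round(2)
if __name__=="__main__":
    st();a=get_image("wrist");cal=calibration("wrist")
    u1,v1=loc(a,(257.5,162.4),6);u2,v2=loc(a,(260.3,42.5));print(u1,v1,u2,v2)
    for zz in(.047,.05):
        r1=ray("wrist",u1,zz)[:2]*1000;r2=ray("wrist",u2,zz)[:2]*1000
        print(zz,"rods",r1.round(1),r2.round(1),"d",np.linalg.norm(r2-r1),"ctr",(r1+r2)/2,"yaw",ang(r2-r1))
    st();pp("wrist",["nest"])
E
python3 m.py
```

```text
t 11.125 tcp [ 0.4642 -0.0927  0.1338] yawY -13.52 j6 1.468 F [-0.3 -0.8 -3.5] T [ 0.04   0.019 -0.   ] w 0.0546 ff 44.7
[254.5        160.73333333] 0.987 [256.8         41.16666667] 0.992
0.047 rods [471.2 -60.7] [494.9  30.5] d 94.16937843484239 ctr [483.03428401 -15.10194672] yaw 75.42
0.05 rods [471.3 -60.1] [494.7  29.9] d 92.94612279183384 ctr [483.02682776 -15.08241496] yaw 75.42
t 11.175 tcp [ 0.4642 -0.0927  0.1338] yawY -13.52 j6 1.468 F [-0.1  1.2 -1.7] T [ 0.001  0.011 -0.007] w 0.0546 ff 44.7
wrist nest 0.98 [ 0.4808 -0.0152  0.034 ] None
```

Request:
{"op": "step_arm", "data": {"motion": [[1, [0.19, 0.78, 0], -0.08], [1, [0.19, 0.78, 0], -0.08], [1, [0.19, 0.77, 0], -0.08], [1, [0.19, 0.77, 0], 0], [1, [0, 0, -0.8], 0], [1, [0, 0, -0.9], 0], [1, [0, 0, -0.8], 0], [1, [0, 0, -0.3], 0], [1, [0, 0, 0], 0], [1, [0, 0, 0], 0], [1, [0, 0, 0], 0], [1, [0, 0, 0], 0]]}}

```text
time_s: 12.72
ee_pos: [0.4837, -0.0153, 0.0645]
orientation: [2.491, 1.913, 0.001]
ft_force: [-0.2, 0.1, -3.3]
grip_width: 0.0544
finger_force: 44.6
```

```bash
python3 - <<'E'
from h import *
st();a=get_image("wrist");cv2.imwrite("pics/g0.png",a)
o=np.vstack([cv2.resize(a[130:210,180:330],(780,416),interpolation=2)]);cv2.imwrite("pics/g.png",o)
for z in (.047,.05): print([proj_w([.483+s*47*np.cos(np.radians(75.42))/1000,-.0151+s*47*np.sin(np.radians(75.42))/1000,z]) for s in(1,-1)])
E
```

```text
t 12.725 tcp [ 0.4837 -0.0153  0.0645] yawY -14.97 j6 1.662 F [-0.2  0.1 -3.3] T [-0.014  0.002 -0.02 ] w 0.0544 ff 44.6
[array([254. , 161.2]), array([255. , 298.7])]
[array([254. , 162.4]), array([255.1, 301.5])]
```

View pics/g.png

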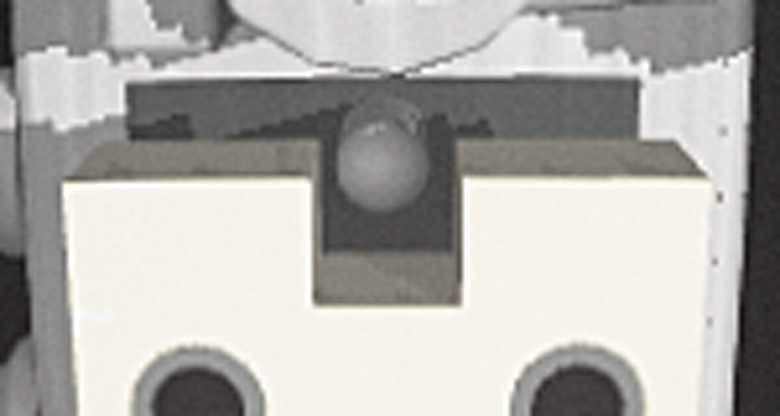

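```bash
python3 - <<'E'
from h import *
t=np.radians(75.42);R=np.array([[np.sin(t),-np.cos(t)],[np.cos(t),np.sin(t)]]);n=np.array([483.0,-15.1])
f=lambda c,z:(R@(ray("wrist",(180+c[0]/5.2,130+c[1]/5.2),z)[:2]*1000-n)).round(2)
for nm,c,z in(("rod",(382,165),.047),("nb l",(322,250),.0602),("nb r",(455,250),.0602),("nt l",(314,303),.0782),("nt r",(461,303),.0782),("fl",(66,180),.0782),("fr",(711,180),.0782)):print(nm,f(c,z))
E
```

```text
rod [-0.32 46.72]
nb l [-6.29 40.95]
nb r [ 6.92 40.85]
nt l [-6.29 40.98]
nt r [ 6.68 40.89]
fl [-27.82  52.44]
fr [28.55 52.05]
```

Request:
{"op": "step_arm", "data": {"motion": [[1, [-0.02, -0.016, 0], 0], [1, [0, 0, -0.15], 0], [1, [0, 0, -0.15], 0], [1, [0, 0, -0.15], 0], [1, [0, 0, -0.15], 0], [1, [0, 0, 0], 0]]}}

```text
time_s: 13.52
ee_pos: [0.4822, -0.0155, 0.0482]
orientation: [-2.491, -1.913, 0.001]
ft_force: [-0.1, -0.9, -3.0]
grip_width: 0.0549
finger_force: 44.7
```

```bash
python3 - <<'E'
from h import *
st()
E
```

```text
t 13.525 tcp [ 0.4822 -0.0155  0.0482] yawY -14.97 j6 1.661 F [-0.1 -0.9 -3. ] T [ 0.008 -0.031 -0.038] w 0.0549 ff 44.7
```

The cassette is on the rods with no side force. Lowering on gently.

Request:
{"op": "step_arm", "data": {"motion": [[1, [0, 0, -0.1], 0], [1, [0, 0, -0.1], 0], [1, [0, 0, -0.1], 0], [1, [0, 0, -0.1], 0], [1, [0, 0, 0], 0]]}}

```text
time_s: 14.15
ee_pos: [0.4825, -0.0156, 0.0385]
orientation: [-2.491, -1.913, 0.001]
ft_force: [-0.5, 1.0, -2.8]
grip_width: 0.0545
finger_force: 44.7
```

Request:
{"op": "step_arm", "data": {"motion": [[1, [0, 0, -0.04], 0], [1, [0, 0, -0.04], 0], [1, [0, 0, 0], 0]]}}

```text
time_s: 14.52
ee_pos: [0.4826, -0.0156, 0.0367]
orientation: [-2.492, -1.913, 0.0]
ft_force: [0.5, -1.0, -2.8]
grip_width: 0.0547
finger_force: 44.7
```

Request:
{"op": "step_arm", "data": {"motion": [[1, [0, 0, -0.05], 0], [1, [0, 0, -0.04], 0], [1, [0, 0, 0], 0]]}}

```text
time_s: 14.9
ee_pos: [0.4826, -0.0156, 0.0344]
orientation: [-2.492, -1.913, 0.0]
ft_force: [-0.7, -1.0, -3.6]
grip_width: 0.0548
finger_force: 44.7
```

Request:
{"op": "step_arm", "data": {"motion": [[1, [0, 0, -0.03], 0], [1, [0, 0, 0], 0]]}}

```text
time_s: 15.15
ee_pos: [0.4828, -0.0156, 0.0342]
orientation: [2.492, 1.913, 0.0]
ft_force: [-0.7, 0.9, 0.1]
grip_width: 0.0549
finger_force: 44.9
```

Seat contact: the carried weight is gone. Releasing and rising.

Request:
{"op": "step_arm", "data": {"motion": [[-1, [0, 0, 0], 0], [-1, [0, 0, 0], 0], [-1, [0, 0, 0], 0], [-1, [0, 0, 0], 0], [-1, [0, 0, 0.4], 0], [-1, [0, 0, 1], 0], [-1, [0, 0, 1], 0], [-1, [0, 0, 1], 0], [-1, [0, 0, 1], 0], [-1, [0, 0, 0.6], 0], [-1, [0, 0, 0], 0]]}}

```text
time_s: 16.52
ee_pos: [0.4838, -0.0158, 0.1604]
orientation: [2.49, 1.912, 0.003]
ft_force: [-0.1, 1.0, -0.6]
grip_width: 0.0851
finger_force: 0.0
```

```bash
python3 - <<'E'
from h import *
st();a=get_image("wrist");cv2.imwrite("pics/i.png",a)
pp("wrist",["cassette","nest","nose","pivot","knob_grip"],2)
for c in("top","side"):
    get_image(c);pp(c,["nose","knob_grip","pivot"],1)
E
```

```text
t 16.525 tcp [ 0.4838 -0.0158  0.1604] yawY -14.96 j6 1.661 F [-0.1  1.  -0.6] T [-0.055  0.002  0.046] w 0.0851 ff 0.0
wrist cassette 0.77 [ 0.3301  0.1108 -0.001 ] None
wrist cassette 0.59 [ 0.4819 -0.014   0.0314] None
wrist nose 0.91 [0.6178 0.0423 0.076 ] None
wrist pivot 0.84 [0.5037 0.0616 0.0752] None
wrist knob_grip 0.82 [0.5826 0.048  0.1106] None
side nose 0.94 [0.6203 0.0432 0.0758] [211. 206.]
side knob_grip 0.52 [0.5792 0.052  0.1037] [228. 199.]
side pivot 0.66 [0.504  0.0603 0.0745] [261. 213.]
```

View pics/i.png

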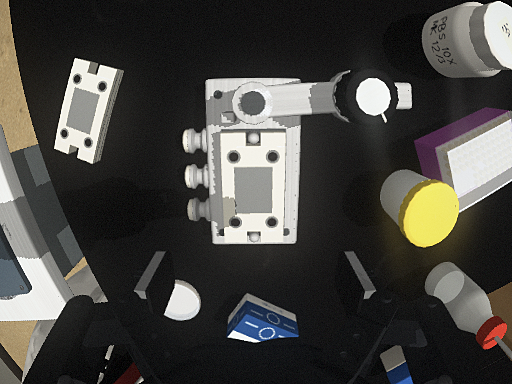

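The cassette is seated with both rods in its notches, at px (253,140) and (253,237). The arm is open with its nose at (403,95). Next the fingers straddle the nose.

Request:
{"op": "step_arm", "data": {"motion": [[0, [0.45, 0.2, 0], 1], [0, [0.45, 0.2, 0], 1], [0, [0.45, 0.2, 0], 1], [0, [0.45, 0.2, 0], 1], [0, [0.45, 0.2, 0], 1], [0, [0.45, 0.2, 0], 1], [0, [0.45, 0.2, 0], 1], [0, [0.45, 0.2, 0], 1], [0, [0.45, 0.2, 0], 1], [0, [0.45, 0.2, 0], 1], [0, [0.45, 0.17, 0], 1], [0, [0.43, 0.17, 0], 1]]}}

```text
time_s: 18.73
ee_pos: [0.6176, 0.043, 0.1587]
orientation: [-0.886, -3.014, 0.0]
ft_force: [1.3, -0.2, 0.2]
grip_width: 0.0425
finger_force: 0.0
```

Request:
{"op": "step_arm", "data": {"motion": [[0, [0, 0, 0], 1], [0, [0, 0, 0], 1], [0, [0, 0, 0], 1], [0, [0, 0, 0], 1], [0, [0, 0, -0.6], 0], [0, [0, 0, 0], 0]]}}

```text
time_s: 19.48
ee_pos: [0.6158, 0.043, 0.1412]
orientation: [-0.248, -3.128, 0.0]
ft_force: [0.1, 0.5, -0.1]
grip_width: 0.0427
finger_force: 0.0
```

```bash
python3 - <<'E'
from h import *
st();get_image("wrist");pp("wrist",["nose","pivot","knob_grip"],1)
E
```

```text
t 19.475 tcp [0.6158 0.043  0.1412] yawY 80.95 j6 0.119 F [ 0.1  0.5 -0.1] T [ 0.003 -0.01  -0.02 ] w 0.0427 ff 0.0
wrist nose 0.75 [0.6205 0.0415 0.0739] None
wrist pivot 0.72 [0.5005 0.0637 0.0758] None
wrist knob_grip 0.94 [0.579  0.0473 0.1069] None
```

Request:
{"op": "step_arm", "data": {"motion": [[0, [0.12, -0.02, -0.7], 0], [0, [0, 0, -0.8], 0], [0, [0, 0, -0.8], 0], [0, [0, 0, -0.7], 0], [0, [0, 0, 0], 0], [0, [0, 0, 0], 0]]}}

```text
time_s: 20.42
ee_pos: [0.6206, 0.0424, 0.0692]
orientation: [0.246, 3.131, 0.0]
ft_force: [0.6, -0.1, 0.4]
grip_width: 0.0426
finger_force: 0.0
```

```bash
python3 - <<'E'
from h import *
st()
p=np.array([.5026,.0604]);q=get_state()["ee_pos"][:2];a0=np.degrees(np.arctan2(*(q-p)[::-1]));r=np.linalg.norm(q-p);print(r,a0)
# arc from a0 to end -104.6 + lead ; unit increments
n=17;tot=-104.6-a0;prev=q
for i in range(1,n+1):
    a=np.radians(a0+tot*i/n);c=p+.1175*np.array([np.cos(a),np.sin(a)]);print(i,((c-prev)/.025).round(2),end=" ");prev=c
print(tot,tot/n/6)
E
```

```text
t 20.425 tcp [0.6206 0.0424 0.0692] yawY 81.03 j6 0.117 F [ 0.6 -0.1  0.4] T [ 0.021 -0.008  0.023] w 0.0426 ff 0.0
0.11934903070674968 -8.684478334187432
1 [-0.17 -0.44] 2 [-0.14 -0.44] 3 [-0.18 -0.43] 4 [-0.22 -0.41] 5 [-0.26 -0.38] 6 [-0.3  -0.36] 7 [-0.33 -0.33] 8 [-0.36 -0.29] 9 [-0.39 -0.25] 10 [-0.41 -0.22] 11 [-0.43 -0.17] 12 [-0.44 -0.13] 13 [-0.45 -0.09] 14 [-0.46 -0.04] 15 [-0.46  0.  ] 16 [-0.46  0.05] 17 [-0.45  0.09] -95.91552166581256 -0.9403482516256134
```

Request:
{"op": "step_arm", "data": {"motion": [[0, [-0.17, -0.44, -0.14], -0.94], [0, [-0.14, -0.44, 0], -0.94], [0, [-0.18, -0.43, 0], -0.94], [0, [-0.22, -0.41, 0], -0.94], [0, [-0.26, -0.38, 0], -0.94], [0, [-0.3, -0.36, 0], -0.94], [0, [-0.33, -0.33, 0], -0.94], [0, [-0.36, -0.29, 0], -0.94], [0, [-0.39, -0.25, 0], -0.94], [0, [-0.41, -0.22, 0], -0.94], [0, [-0.43, -0.17, 0], -0.94], [0, [-0.44, -0.13, 0], -0.94]]}}

```text
time_s: 21.92
ee_pos: [0.5308, -0.0539, 0.0671]
orientation: [1.95, 2.459, 0.004]
ft_force: [1.0, 1.1, 0.1]
grip_width: 0.0421
finger_force: 0.5
```

Request:
{"op": "step_arm", "data": {"motion": [[0, [-0.45, -0.09, 0], -0.94], [0, [-0.46, -0.04, 0], -0.94], [0, [-0.46, 0, 0], -0.94], [0, [-0.46, 0.05, 0], -0.94], [0, [-0.45, 0.09, 0], -0.94], [0, [0, 0, 0], 0]]}}

```text
time_s: 22.68
ee_pos: [0.4731, -0.0538, 0.0668]
orientation: [2.487, 1.916, 0.003]
ft_force: [0.1, -0.5, 0.9]
grip_width: 0.0426
finger_force: 0.0
```

```bash
python3 - <<'E'
from h import *
st();get_image("top");pp("top",["nose","knob_grip"],1);get_image("side");pp("side",["nose","knob_grip"],1)
get_image("wrist");pp("wrist",["nose","knob_grip"],1)
E
```

```text
t 22.675 tcp [ 0.4731 -0.0538  0.0668] yawY -14.78 j6 1.575 F [ 0.1 -0.5  0.9] T [-0.072 -0.011 -0.024] w 0.0426 ff 0.0
top knob_grip 0.52 [ 0.4823 -0.0118  0.1063] [260. 216.]
side knob_grip 0.71 [ 0.4857 -0.0128  0.102 ] [271. 184.]
wrist nose 0.82 [ 0.4804 -0.0511  0.0748] None
wrist knob_grip 0.8 [ 0.4848 -0.016   0.1106] None
```

Request:
{"op": "step_arm", "data": {"motion": [[0, [-0.1, 0.03, 0], 0], [0, [-0.1, 0.03, 0], 0], [0, [-0.1, 0.03, 0], 0], [0, [0, 0, 0], 0]]}}

```text
time_s: 23.62
ee_pos: [0.4646, -0.0512, 0.0653]
orientation: [-2.49, -1.916, 0.0]
ft_force: [0.0, 0.8, -0.4]
grip_width: 0.0425
finger_force: 0.0
```

Request:
{"op": "step_arm", "data": {"motion": [[0, [-0.06, 0.015, 0], 0], [0, [-0.06, 0.015, 0], 0], [0, [0, 0, 0], 0]]}}

```text
time_s: 24.0
ee_pos: [0.4633, -0.0509, 0.0654]
orientation: [2.488, 1.914, 0.003]
ft_force: [5.6, -1.4, -2.6]
grip_width: 0.0428
finger_force: 2.6
```

The force rose to 5.8 N, well over the 1 N hinge drag, and the TCP is 10 mm past centre, so the arm is at its stop. One more small press, then centre and rise.

Request:
{"op": "step_arm", "data": {"motion": [[0, [-0.06, 0.015, 0], 0], [0, [0, 0, 0], 0]]}}

```text
time_s: 24.25
ee_pos: [0.4633, -0.0509, 0.0655]
orientation: [2.486, 1.913, 0.006]
ft_force: [8.7, -1.9, -6.0]
grip_width: 0.0427
finger_force: 4.4
```

Request:
{"op": "step_arm", "data": {"motion": [[0, [0.3, -0.075, 0], 0], [0, [0.24, -0.06, 0], 0], [0, [0, 0, 0], 0], [-0.3, [0, 0, 1], 0], [-1, [0, 0, 1], 0], [-1, [0, 0, 1], 0], [-1, [0, 0, 0.8], 0], [-1, [0, 0, 0], 0]]}}

```text
time_s: 25.25
ee_pos: [0.475, -0.0538, 0.1622]
orientation: [2.488, 1.914, 0.003]
ft_force: [-0.3, -0.1, -0.6]
grip_width: 0.0856
finger_force: 0.0
```

```bash
python3 - <<'E'
from h import *
st();a=get_image("wrist");cv2.imwrite("pics/k.png",a)
pp("wrist",["nose","pivot","knob_grip","knob_mark","collar"],1)
for c in("top","side"):
    get_image(c);pp(c,["nose","knob_grip","knob_mark","pivot"],1)
E
```

```text
t 25.25 tcp [ 0.475  -0.0538  0.1622] yawY -14.84 j6 1.577 F [-0.3 -0.1 -0.6] T [-0.025 -0.056  0.007] w 0.0856 ff 0.0
wrist nose 0.76 [ 0.4771 -0.0512  0.0758] None
wrist pivot 0.94 [0.5051 0.0609 0.0752] None
wrist knob_grip 0.61 [ 0.4833 -0.0118  0.1059] None
wrist knob_mark 0.78 [ 0.4641 -0.0172  0.094 ] None
wrist collar 0.82 [ 0.4824 -0.0152  0.084 ] None
top knob_grip 0.44 [ 0.4806 -0.0118  0.1057] [260. 217.]
top knob_mark 0.57 [ 0.4591 -0.017   0.0875] [263. 227.]
top pivot 0.7 [0.5013 0.0614 0.0715] [230. 211.]
side nose 0.93 [ 0.4755 -0.0513  0.0765] [276. 183.]
side knob_grip 0.72 [ 0.4809 -0.0084  0.1002] [273. 186.]
side knob_mark 0.67 [ 0.4623 -0.0182  0.0924] [281. 186.]
side pivot 0.84 [0.5048 0.0583 0.0757] [261. 212.]
```

View pics/k.png

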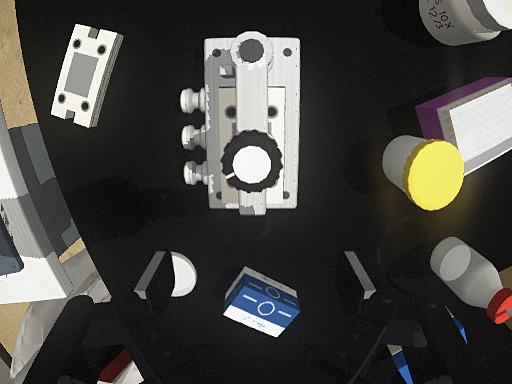

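The arm lies straight over the cassette, with its nose at px (253,210) and the knob at (252,163). The white mark is at (230,176). I move over the knob while unwinding the wrist anticlockwise for travel.

Request:
{"op": "step_arm", "data": {"motion": [[-1, [0.08, 0.39, 0], 1], [-1, [0.08, 0.39, 0], 1], [-1, [0.08, 0.39, 0], 1], [-1, [0.08, 0.39, 0], 1], [-1, [0, 0, 0], 1], [-1, [0, 0, 0], 1], [-1, [0, 0, 0], 1], [-1, [0, 0, 0], 1], [-1, [0, 0, 0], 1], [-1, [0, 0, 0], 1], [-1, [0, 0, 0], 1], [-1, [0, 0, 0], 1]]}}

```text
time_s: 27.55
ee_pos: [0.482, -0.0146, 0.1604]
orientation: [0.883, 3.015, -0.0]
ft_force: [0.1, 0.2, -0.2]
grip_width: 0.0852
finger_force: 0.0
```

Request:
{"op": "step_arm", "data": {"motion": [[-1, [0, 0, 0], 1], [-1, [0, 0, 0], 1], [-1, [0, 0, 0], 1], [-1, [0, 0, 0], 1], [-1, [0, 0, 0], 1], [-1, [0, 0, 0], 1], [-1, [0, 0, -0.5], 0], [-1, [0, 0, 0], 0]]}}

```text
time_s: 28.55
ee_pos: [0.4809, -0.0144, 0.146]
orientation: [0.084, -3.137, -0.001]
ft_force: [0.1, -0.2, 0.8]
grip_width: 0.0854
finger_force: 0.0
```

```bash
python3 - <<'E'
from h import *
st();get_image("wrist");pp("wrist",["knob_grip","knob_mark","collar","pivot"],1)
E
```

```text
t 28.55 tcp [ 0.4809 -0.0144  0.146 ] yawY 93.07 j6 -0.223 F [ 0.1 -0.2  0.8] T [ 0.028 -0.015  0.022] w 0.0854 ff 0.0
wrist knob_grip 0.8 [ 0.4833 -0.015   0.1092] None
wrist knob_mark 0.65 [ 0.4635 -0.0186  0.0913] None
wrist collar 0.62 [ 0.4458 -0.202  -0.0005] None
wrist pivot 0.61 [0.5043 0.0647 0.0751] None
```

Request:
{"op": "step_arm", "data": {"motion": [[-1, [0.09, -0.02, -0.6], 0], [-1, [0, 0, -0.8], 0], [-1, [0, 0, -0.6], 0], [-1, [0, 0, -0.2], 0], [-1, [0, 0, 0], 0], [-1, [0, 0, 0], 0]]}}

```text
time_s: 29.55
ee_pos: [0.4849, -0.0152, 0.0936]
orientation: [-0.086, 3.139, -0.0]
ft_force: [0.2, -0.3, -0.4]
grip_width: 0.0853
finger_force: 0.0
```

Request:
{"op": "step_arm", "data": {"motion": [[-1, [-0.07, 0, -0.2], 0], [-1, [0, 0, 0], 0], [1, [0, 0, 0], 0], [1, [0, 0, 0], 0], [1, [0, 0, 0], 0], [1, [0, 0, 0], 0], [1, [0, 0, 0], 0], [1, [0, 0, 0], 0]], "force": 70}}

```text
time_s: 30.55
ee_pos: [0.4827, -0.0142, 0.0885]
orientation: [-0.088, 3.139, 0.003]
ft_force: [-2.3, 5.0, 5.4]
grip_width: 0.0374
finger_force: 70.5
```

```bash
python3 - <<'E'
from h import *
st()
E
```

```text
t 30.55 tcp [ 0.4827 -0.0142  0.0885] yawY 93.2 j6 -0.225 F [-2.3  5.   5.4] T [1.063 0.237 0.093] w 0.0374 ff 70.5
```

Request:
{"op": "step_arm", "data": {"motion": [[1, [0, 0, 0], -0.8], [1, [0, 0, 0], -0.8], [1, [0, 0, 0], -0.8], [1, [0, 0, 0], -0.8], [1, [0, 0, 0], 0]]}}

```text
time_s: 31.18
ee_pos: [0.483, -0.0139, 0.0885]
orientation: [0.438, 3.11, 0.004]
ft_force: [-0.5, 5.9, 5.4]
grip_width: 0.0373
finger_force: 70.9
```

```bash
python3 - <<'E'
from h import *
st()
E
```

```text
t 31.175 tcp [ 0.483  -0.0139  0.0885] yawY 73.97 j6 0.11 F [-0.5  5.9  5.4] T [1.153 0.133 0.056] w 0.0373 ff 70.9
```

Request:
{"op": "step_arm", "data": {"motion": [[1, [0, 0, 0], -0.5], [1, [0, 0, 0], -0.5], [1, [0, 0, 0], -0.5]]}}

```text
time_s: 31.55
ee_pos: [0.4828, -0.0137, 0.0885]
orientation: [0.681, 3.066, 0.005]
ft_force: [-1.2, 6.0, 4.8]
grip_width: 0.0371
finger_force: 70.8
```

```bash
python3 - <<'E'
from h import *
st();get_image("side");pp("side",["knob_mark","collar"],1);st();print(get_state()["tau"][5])
E
```

```text
t 31.55 tcp [ 0.4828 -0.0137  0.0885] yawY 64.96 j6 0.268 F [-1.2  6.   4.8] T [1.211 0.218 0.34 ] w 0.0371 ff 70.8
side knob_mark 0.69 [ 0.4626 -0.0093  0.093 ] [281. 189.]
side collar 0.65 [ 0.4838 -0.0118  0.0866] [272. 190.]
t 31.7 tcp [ 0.483  -0.0137  0.0885] yawY 65.0 j6 0.267 F [-1.2  6.1  5.6] T [1.204 0.192 0.033] w 0.0371 ff 70.9
0.08279949892312288
```

Moving torque is 0.34 N m, which is the screw drag alone. Continuing in 12° batches.

Request:
{"op": "step_arm", "data": {"motion": [[1, [0, 0, 0], -0.5], [1, [0, 0, 0], -0.5], [1, [0, 0, 0], -0.5], [1, [0, 0, 0], -0.5]]}}

```text
time_s: 32.2
ee_pos: [0.4829, -0.0135, 0.0885]
orientation: [0.997, 2.979, 0.006]
ft_force: [-1.0, 6.6, 5.9]
grip_width: 0.0374
finger_force: 70.9
```

```bash
python3 -c "from h import *;st()"
```

```text
t 32.2 tcp [ 0.4829 -0.0135  0.0885] yawY 52.97 j6 0.477 F [-1.   6.6  5.9] T [1.302 0.22  0.361] w 0.0374 ff 70.9
```

Request:
{"op": "step_arm", "data": {"motion": [[1, [0, 0, 0], -0.5], [1, [0, 0, 0], -0.5], [1, [0, 0, 0], -0.5]]}}

```text
time_s: 32.58
ee_pos: [0.483, -0.0133, 0.0886]
orientation: [1.227, 2.892, 0.006]
ft_force: [-0.1, 6.8, 7.0]
grip_width: 0.0372
finger_force: 70.9
```

```bash
python3 -c "from h import *;st()"
```

```text
t 32.575 tcp [ 0.483  -0.0133  0.0886] yawY 44.01 j6 0.634 F [-0.1  6.8  7. ] T [1.418 0.218 0.528] w 0.0372 ff 70.9
```

Torque 0.53 at yaw 44.0°: the foot is pressing. Smaller steps now.

Request:
{"op": "step_arm", "data": {"motion": [[1, [0, 0, 0], -0.5]]}}

```text
time_s: 32.7
ee_pos: [0.4831, -0.0133, 0.0887]
orientation: [1.302, 2.859, 0.006]
ft_force: [-0.2, 7.4, 5.3]
grip_width: 0.0373
finger_force: 70.9
```

```bash
python3 -c "from h import *;st()"
```

```text
t 32.7 tcp [ 0.4831 -0.0133  0.0887] yawY 41.02 j6 0.686 F [-0.2  7.4  5.3] T [1.451 0.19  0.589] w 0.0373 ff 70.9
```

Request:
{"op": "step_arm", "data": {"motion": [[1, [0, 0, 0], -0.5]]}}

```text
time_s: 32.83
ee_pos: [0.4831, -0.0132, 0.0887]
orientation: [-1.376, -2.824, -0.007]
ft_force: [-2.0, 7.1, 6.2]
grip_width: 0.0375
finger_force: 70.9
```

```bash
python3 -c "from h import *;st()"
```

```text
t 32.825 tcp [ 0.4831 -0.0132  0.0887] yawY 38.03 j6 0.738 F [-2.   7.1  6.2] T [1.432 0.196 0.582] w 0.0375 ff 70.9
```

Request:
{"op": "step_arm", "data": {"motion": [[1, [0, 0, 0], -0.5]]}}

```text
time_s: 32.95
ee_pos: [0.4831, -0.0132, 0.0887]
orientation: [-1.45, -2.787, -0.007]
ft_force: [-1.5, 6.6, 6.0]
grip_width: 0.0375
finger_force: 70.9
```

```bash
python3 -c "from h import *;st();get_image('side');pp('side',['knob_mark','collar'],1)"
```

```text
t 32.95 tcp [ 0.4831 -0.0132  0.0887] yawY 35.03 j6 0.79 F [-1.5  6.6  6. ] T [1.384 0.127 0.616] w 0.0375 ff 70.9
side knob_mark 0.63 [ 0.4696 -0.0023  0.0925] [278. 190.]
side collar 0.65 [ 0.4826 -0.0139  0.0824] [272. 191.]
```

Request:
{"op": "step_arm", "data": {"motion": [[1, [0, 0, 0], -0.5]]}}

```text
time_s: 33.22
ee_pos: [0.4832, -0.0132, 0.0887]
orientation: [-1.523, -2.748, -0.007]
ft_force: [-0.6, 6.9, 6.3]
grip_width: 0.0373
finger_force: 70.9
```

```bash
python3 -c "from h import *;st()"
```

```text
t 33.225 tcp [ 0.4832 -0.0132  0.0887] yawY 32.01 j6 0.843 F [-0.6  6.9  6.3] T [1.471 0.166 0.283] w 0.0373 ff 70.9
```

Request:
{"op": "step_arm", "data": {"motion": [[1, [0, 0, 0], -0.5]]}}

```text
time_s: 33.35
ee_pos: [0.4833, -0.0131, 0.0888]
orientation: [-1.596, -2.706, -0.007]
ft_force: [-1.0, 8.1, 5.6]
grip_width: 0.0371
finger_force: 70.9
```

```bash
python3 -c "from h import *;st()"
```

```text
t 33.35 tcp [ 0.4833 -0.0131  0.0888] yawY 28.94 j6 0.897 F [-1.   8.1  5.6] T [1.538 0.073 0.033] w 0.0371 ff 70.9
```

Request:
{"op": "step_arm", "data": {"motion": [[1, [0, 0, 0], -0.5]]}}

```text
time_s: 33.48
ee_pos: [0.4833, -0.0131, 0.0888]
orientation: [-1.666, -2.663, -0.008]
ft_force: [0.1, 8.5, 6.1]
grip_width: 0.0371
finger_force: 70.9
```

```bash
python3 -c "from h import *;st();get_image('side');pp('side',['knob_mark','collar'],1)"
```

```text
t 33.475 tcp [ 0.4833 -0.0131  0.0888] yawY 25.93 j6 0.949 F [0.1 8.5 6.1] T [1.485 0.111 0.166] w 0.0371 ff 70.9
side knob_mark 0.68 [0.4711 0.0027 0.0926] [277. 192.]
side collar 0.57 [ 0.482  -0.0135  0.082 ] [273. 191.]
```

The torque fell to 0.03 and is rising again: one click has passed. 3° more for margin, then release and lift.

Request:
{"op": "step_arm", "data": {"motion": [[1, [0, 0, 0], -0.5], [1, [0, 0, 0], 0], [-1, [0, 0, 0], 0], [-1, [0, 0, 0], 0], [-1, [0, 0, 0], 0], [-1, [0, 0, 0], 0], [-1, [0, 0, 0.4], 0], [-1, [0, 0, 1], 0], [-1, [0, 0, 1], 0], [-1, [0, 0, 1], 0], [-1, [0, 0, 0.6], 0], [-1, [0, 0, 0], 0]]}}

```text
time_s: 35.12
ee_pos: [0.4835, -0.0153, 0.1895]
orientation: [1.733, 2.617, 0.002]
ft_force: [-0.0, 0.4, -0.8]
grip_width: 0.0854
finger_force: 0.0
```

```bash
python3 - <<'E'
from h import *
st();a=get_image("wrist");b=get_image("side")
pp("wrist",["knob_mark","collar","knob_grip","nose","cassette"],2);pp("side",["knob_mark","collar","nose"],1)
u,v=proj_w([.483,-.015,.1]).astype(int);p=px("side",[.483,-.015,.09]).astype(int);print(u,v,p)
A=cv2.resize(a[v-45:v+45,max(u-45,0):u+45],(400,400),interpolation=2);B=cv2.resize(b[p[1]-25:p[1]+25,p[0]-25:p[0]+25],(400,400),interpolation=2)
cv2.imwrite("pics/z.png",np.hstack([A,B]))
E
```

```text
t 35.125 tcp [ 0.4835 -0.0153  0.1895] yawY 22.95 j6 1.0 F [-0.   0.4 -0.8] T [-0.026 -0.058 -0.024] w 0.0854 ff 0.0
wrist knob_mark 0.8 [4.732e-01 4.000e-04 9.410e-02] None
wrist collar 0.97 [ 0.4841 -0.0155  0.0833] None
wrist collar 0.41 [ 0.3479 -0.1357  0.0004] None
wrist nose 0.78 [ 0.4754 -0.0514  0.0728] None
wrist cassette 0.68 [ 0.4842 -0.0185  0.0285] None
side knob_mark 0.86 [0.4707 0.0039 0.0916] [277. 192.]
side collar 0.85 [ 0.4824 -0.0117  0.0834] [273. 191.]
side nose 0.77 [ 0.4748 -0.0514  0.0769] [276. 183.]
256 200 [272 188]
```

View pics/z.png

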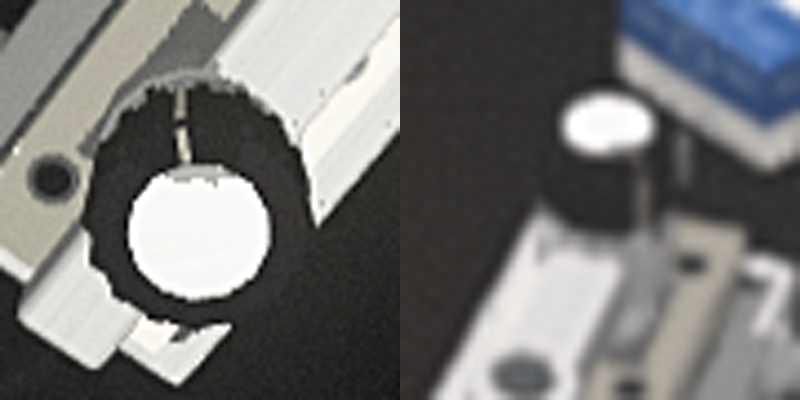

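The wrist crop shows the mark at (183,120), about 65° clockwise from its start. The collar line is hidden under the rim. I'll work out a camera pose that sees it from the side.

```bash
python3 - <<'E'
from h import *
st();c=calibration("wrist");print(np.array(c["K"]).round(1));R=cv2.Rodrigues(np.array(c["rvec"],float))[0]
print("cam",(-R.T@np.array(c["tvec"],float).ravel()).round(4),"axes rows",R.round(3))
sc=calibration("side");Rs=cv2.Rodrigues(np.array(sc["rvec"],float))[0];print("side cam",(-Rs.T@np.array(sc["tvec"],float).ravel()).round(3),np.array(sc["K"])[0,0])
E
```

```text
t 35.625 tcp [ 0.4822 -0.0151  0.1873] yawY 22.95 j6 1.0 F [ 0.5 -0.8  0.1] T [ 0.015 -0.025 -0.018] w 0.0849 ff 0.0
[[297.3   0.  254.5]
 [  0.  297.3 195.9]
 [  0.    0.    1. ]]
cam [0.4492 0.0598 0.3315] axes rows [[ 0.921  0.39  -0.   ]
 [ 0.37  -0.873  0.319]
 [ 0.124 -0.294 -0.948]]
side cam [0.45  0.765 0.681] 416.86674131610215
```

Request:
{"op": "step_arm", "data": {"motion": [[-1, [0, 0, -0.5], 0.75], [-1, [0, 0, -1], 0.75], [-1, [0, 0, -1], 0], [-1, [0, 0, -0.8], 0], [-1, [0, 0, -0.4], 0], [-1, [0, 0, -0.2], 0], [-1, [0, 0, 0], 0], [-1, [0, 0, 0], 0]]}}

```text
time_s: 36.62
ee_pos: [0.4832, -0.0152, 0.0912]
orientation: [1.523, 2.746, 0.001]
ft_force: [-0.2, 0.9, 0.2]
grip_width: 0.0854
finger_force: 0.0
```

```bash
python3 - <<'E'
from h import *
st();a=get_image("wrist");g=cv2.cvtColor(a,6).astype(np.float32)
c=np.array([.483,-.0151])
def samp(az,r,z):
    t=np.radians(az);return proj_w([c[0]+r*np.cos(t),c[1]+r*np.sin(t),z])
az=np.arange(95,160,3);print("az",list(az))
for r,z in((.0205,.094),(.0205,.0905),(.0195,.088),(.0195,.0865),(.0195,.085),(.0195,.084),(.021,.084),(.0225,.084)):
    q=np.array([samp(A,r,z) for A in az],np.float32);v=cv2.remap(g,q[:,:1].copy(),q[:,1:].copy(),1).ravel();print(r,z,v.astype(int).tolist())
pp("wrist",["knob_mark","collar","knob_grip"],1)
E
```

```text
t 36.625 tcp [ 0.4832 -0.0152  0.0912] yawY 31.95 j6 0.843 F [-0.2  0.9  0.2] T [-0.036 -0.004 -0.02 ] w 0.0854 ff 0.0
az [np.int64(95), np.int64(98), np.int64(101), np.int64(104), np.int64(107), np.int64(110), np.int64(113), np.int64(116), np.int64(119), np.int64(122), np.int64(125), np.int64(128), np.int64(131), np.int64(134), np.int64(137), np.int64(140), np.int64(143), np.int64(146), np.int64(149), np.int64(152), np.int64(155), np.int64(158)]
0.0205 0.094 [162, 167, 147, 156, 172, 109, 153, 181, 184, 176, 184, 176, 159, 130, 124, 38, 178, 165, 159, 156, 105, 121]
0.0205 0.0905 [111, 114, 121, 119, 124, 121, 122, 119, 115, 120, 126, 124, 124, 123, 109, 30, 84, 126, 127, 133, 124, 127]
0.0195 0.088 [111, 113, 123, 123, 124, 119, 120, 117, 115, 120, 126, 126, 128, 124, 131, 44, 44, 128, 148, 126, 128, 123]
0.0195 0.0865 [116, 134, 141, 151, 146, 141, 134, 126, 131, 138, 141, 142, 149, 139, 146, 41, 35, 141, 167, 145, 160, 148]
0.0195 0.085 [160, 173, 173, 172, 170, 170, 163, 153, 162, 168, 166, 171, 173, 172, 176, 103, 97, 172, 174, 170, 177, 174]
0.0195 0.084 [214, 203, 177, 172, 170, 173, 172, 168, 172, 176, 176, 177, 179, 183, 182, 159, 156, 180, 181, 178, 179, 177]
0.021 0.084 [240, 244, 195, 168, 168, 141, 115, 114, 123, 124, 122, 123, 125, 128, 125, 134, 136, 128, 122, 122, 124, 122]
0.0225 0.084 [160, 164, 165, 167, 150, 122, 119, 123, 127, 126, 127, 123, 126, 123, 123, 127, 123, 123, 122, 118, 119, 118]
wrist knob_mark 0.57 [ 0.4753 -0.0007  0.0921] None
wrist collar 0.81 [ 0.4804 -0.0141  0.086 ] None
wrist knob_grip 0.63 [ 0.4829 -0.0137  0.1117] None
```

The collar's black line shows clearly at azimuth about 141°. Now the white mark by the same method.

```bash
python3 - <<'E'
from h import *
st();a=get_image("wrist");g=cv2.cvtColor(a,6).astype(np.float32)
c=np.array([.483,-.0151]);az=np.arange(105,150,2);print("az",az.tolist())
for z in(.093,.096,.099,.102,.105,.108,.111,.114):
    t=np.radians(az);q=np.array([proj_w([c[0]+.0205*np.cos(A),c[1]+.0205*np.sin(A),z]) for A in t],np.float32);print(z,cv2.remap(g,q[:,:1].copy(),q[:,1:].copy(),1).ravel().astype(int).tolist())
E
```

```text
t 36.825 tcp [ 0.4829 -0.0152  0.0909] yawY 31.95 j6 0.843 F [-0.5  0.  -0.5] T [ 0.002 -0.025  0.04 ] w 0.085 ff 0.0
az [105, 107, 109, 111, 113, 115, 117, 119, 121, 123, 125, 127, 129, 131, 133, 135, 137, 139, 141, 143, 145, 147, 149]
0.093 [135, 129, 145, 128, 144, 160, 177, 175, 174, 162, 165, 152, 151, 161, 139, 174, 173, 29, 35, 142, 163, 149, 142]
0.096 [106, 94, 57, 28, 40, 76, 87, 82, 155, 156, 120, 73, 79, 43, 30, 47, 39, 41, 56, 70, 73, 98, 125]
0.099 [39, 40, 38, 40, 38, 40, 41, 36, 154, 158, 95, 34, 41, 43, 42, 39, 35, 41, 45, 39, 39, 41, 37]
0.102 [43, 39, 42, 42, 39, 42, 36, 38, 142, 158, 83, 36, 39, 44, 39, 43, 41, 43, 40, 42, 43, 43, 43]
0.105 [40, 41, 43, 41, 42, 42, 39, 42, 138, 158, 80, 39, 38, 39, 43, 43, 43, 41, 40, 42, 42, 42, 40]
0.108 [41, 40, 41, 42, 39, 41, 38, 35, 130, 158, 96, 34, 39, 45, 42, 41, 42, 43, 43, 45, 44, 43, 38]
0.111 [40, 43, 39, 39, 39, 42, 38, 27, 121, 157, 94, 36, 42, 42, 41, 43, 42, 42, 44, 38, 44, 43, 43]
0.114 [44, 39, 37, 43, 41, 42, 41, 27, 144, 162, 96, 38, 42, 40, 40, 41, 40, 43, 45, 45, 42, 44, 41]
```

The mark is at 122.7° and the collar line at about 141°: 18° of slip, exactly one click. Nothing more to turn, so I rise clear and hand in.

Request:
{"op": "step_arm", "data": {"motion": [[-1, [0, 0, 0.5], 0], [-1, [0, 0, 1], 0], [-1, [0, 0, 1], 0], [-1, [0, 0, 1], 0], [-1, [0, 0, 0.5], 0], [-1, [0, 0, 0], 0], [-1, [0, 0, 0], 0], [-1, [0, 0, 0], 0]]}}

```text
time_s: 37.88
ee_pos: [0.4817, -0.015, 0.189]
orientation: [-1.523, -2.745, 0.001]
ft_force: [0.3, -0.6, 0.4]
grip_width: 0.0855
finger_force: 0.0
```

```bash
python3 -c "
from h import *
st();print(hand_in())"
```

```text
t 37.875 tcp [ 0.4817 -0.015   0.189 ] yawY 31.95 j6 0.843 F [ 0.3 -0.6  0.4] T [-0.006 -0.002  0.025] w 0.0855 ff 0.0
the job is handed in; nothing more can be done
None
```

I handed the job in at 37.9 s, no verdict returned: cassette seated on the rods, clamp arm at its stop, knob slipped one click (18° measured), and the gripper lifted clear; the foot's force was not measured directly (about 90 N from the knob torque).

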